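Lock the lens retainer of a microscope lamp base with a two-pin spanner

TASK

Lock the lens in the microscope lamp base: take the two-pin spanner from its stand, put both pins fully into the two holes of the retaining ring so that the spanner's bar lies on the ring, and with it turn the ring clockwise (seen from above) fully home against its stop. Then set the spanner back down on its stand without dropping it, upright with a pin on either side of the rail, and let go of it. Leave the wash bottle, the jar and the mortar where they stand.

Things in the scene. Friction and masses are not known exactly. Their poses are not given: they have to be found in the camera images.
- spanner_grip (a point): Loose two-pin spanner, 70 mm tall, about 140 g: grey grip block (40 x 14 x 52 mm tall) upright on the middle of a steel bar with two pins below. Point: the grip's centre, 26 mm above the bar's top, 44 mm above the pin tips. x: along the bar and the grip's 40 mm; y: across its 14 mm; z up; same after a half turn. It starts upright on its stand.
- spanner_bar (a point): Middle of the underside of the spanner's steel bar (56 mm along x, 20 mm wide, 8 mm thick), 34 mm below the grip's centre; same axes. Two pins, 6 mm in diameter, 10 mm long, with tapered tips, point down from it at x = +22 and -22 mm.
- retainer_top (a point): Centre of the top of the retaining ring: aluminium, 67 mm outer, 30 mm inner diameter, 10 mm thick, 4 mm below the rim of the collar round it, a clear lens in its middle. Two through holes, 10 mm in diameter, 12 mm to the floor below, at x = +22 and -22 mm (same after a half turn). The axes turn with the ring, z up. It only turns about z; it cannot rise, sink or come out.
- retainer (a joint): Turn of the ring in rad, growing clockwise seen from above: 0 loose, 1.30 fully home at its hard stop. Starts between 0 and 0.35, stays where left, takes about 0.12 N m to turn. At 1.30 the holes lie in line with the two black marks on the collar's rim (the lamp base's y axis); at v their line stands 1.30 - v anticlockwise of that.
- lamp_base: Fixed white lamp base of a student microscope, 124 mm (x) by 136 mm (y), 36 mm tall; on its middle a round grey collar, 94 mm outside and 70 mm inside diameter, rim 52 mm above the table, in which the ring lies. Origin: centre of its underside, on the table, under the ring's centre; dimmer knob and switch on its -x face.
- stand: Fixed white stand: base plate 84 mm (x) by 76 mm (y), 6 mm thick, with a rail 28 mm wide (x), 60 mm long (y), its top 20 mm above the table. Origin: centre of its underside. The spanner's bar lies across the rail, along x (within about 0.15 rad), a pin on either side; the grip's centre is then 54 mm above the table.
- wash_bottle: Bystander, leave alone: loose white wash bottle, 68 mm diameter, 143 mm tall to its red cap, with a thin bent spout up to 208 mm. Origin at the centre of its underside.
- jar: Bystander, leave alone: loose clear jar with a white lid, 56 mm diameter, 65 mm tall. Origin at the centre of its underside.
- mortar: Bystander, leave alone: loose white mortar bowl, 90 mm diameter, 50 mm tall. Origin at the centre of its underside.
Not all that is in view belongs to the job. What is shaped like the part that bears spanner_grip but turquoise is not meant.

How it is judged:
On the way, in this order (a step that is already met when the one before it is completed fails the run):
1. the spanner's bar is down on the ring with both pins in the holes, the ring not yet turned far (horizontal distance between spanner_bar and retainer_top below 0.005 m and z of spanner_bar in the frame of retainer_top below 0.004 m and angle between the x axis of spanner_bar and the x axis of retainer_top, either way round below 0.2 rad and value of joint retainer below 0.7 rad), for 0.1 s.
2. the ring is home with the spanner still in its holes (value of joint retainer above 1.22 rad and horizontal distance between spanner_bar and retainer_top below 0.005 m and z of spanner_bar in the frame of retainer_top below 0.005 m and angle between the x axis of spanner_bar and the x axis of retainer_top, either way round below 0.2 rad), for 0.1 s.
At the end, for the whole second after the job is handed in: The ring is turned to within 0.08 rad of its stop; the spanner stands upright (within 0.1 rad) on the stand at rest, its bar lying on the rail (within 3 mm in height) with a pin on either side, the bar's middle within 9 mm of the rail's centre line and within 32 mm of its middle lengthwise (value of joint retainer above 1.22 rad and z of spanner_bar in the frame of stand between 0.017 and 0.0225 m and x of spanner_bar in the frame of stand between -0.009 and 0.009 m and y of spanner_bar in the frame of stand between -0.032 and 0.032 m and angle between spanner_bar's own z axis and vertical below 0.1 rad and linear speed of spanner below 0.02 m/s); the robot touches nothing.
It fails at once if the wash bottle is moved more than 20 mm or tipped (distance of wash_bottle from where it was at the start of the episode above 0.02 m or angle between wash_bottle's own z axis and vertical above 0.3 rad).
It fails at once if the jar is moved more than 20 mm or tipped (distance of jar from where it was at the start of the episode above 0.02 m or angle between jar's own z axis and vertical above 0.3 rad).
It fails at once if the mortar is moved more than 20 mm or tipped (distance of mortar from where it was at the start of the episode above 0.02 m or angle between mortar's own z axis and vertical above 0.3 rad).
It fails at once if the spanner is dropped (moves faster than 0.5 m/s while the fingers do not touch it) (linear speed of spanner above 0.5 m/s and contact force between the fingers and spanner below 0.05 N).
It also fails if it takes over 54 s, if anything falls off the work surface, if the arm or the gripper's body presses on something with over 40 N, if the wrist force passes 120 N, or if a joint passes its speed limit or range.

ROBOT

A 6-joint arm with a two-finger parallel gripper is mounted at the origin on the work surface. World frame = base frame: x ahead of the robot, y to its left, z up, the work surface at z = 0. Lengths are in m, angles in rad, forces in N, time in s.
With the tool pointing down it reaches from about 0.225 to 0.875 m from the base axis. Payload 3.4 kg.
Tool frame: the origin (TCP) lies between the finger pads; the fingertips stand 8 mm ahead of it and the grasp point (between the pads) lies 11 mm behind it; z points along the fingers, y is the line along which they close (so a half turn about z gives the same grasp; the last joint's range is limited). The gripper opens to 85 mm and grips with 20 to 120 N. Pads are 22 mm wide; open, the fingers measure 114 mm over their backs; the gripper's body (76 mm by 85 mm) begins 54 mm behind the grasp point. The pads swing forward as they close: fully open they stand 13 mm farther back than shut.
Start: joints at [-1.255, 0.276, 1.505, -0, 1.361, -0.121], TCP at [0.243, -0.521, 0.239] pointing down, gripper open.
Joint ranges: [-2.89, 2.89], [-0.75, 2.08], [0.22, 2.7], [-1.18, 4.32], [0.11, 2.71], [-2.7, 2.7]. Speed limits (rad/s): [2.57, 2.57, 3.14, 3.14, 3.14, 3.14].

INTERFACE

Orientations are given as a unit quaternion [w, x, y, z].
In Python, from rig import manip gives the robot as it stands.
- The arm moves only by the tool move_arm, never from a script. Its argument "deltas" is a list that holds one entry, the list of rows, each a list of 5 numbers: the shift along the tool's x, y, z normalised to -1 to 1, where 1 is 80 cm, then the turn about the tool's z normalised to -1 to 1, where 1 is 120 degrees, then the closure, from -1 (fully open) to 1 (shut). In form: [[[tx, ty, tz, twist, grip], ...]]. A call has 1 to 12 rows; each row is the pose to reach, as a shift and turn from the pose commanded when the call began, along the tool's axes at that moment; what a row does not reach only later rows make up. A row lasts 1/10 s, in which the tool goes at most 50 mm and 8.59 degrees, less where a joint would pass 70% of its speed; a pose out of reach is approached as far as the arm can. A call with a number of a shift or a turn outside -1 to 1 is refused whole. A call with a gripper value outside its range is refused whole. The fingers move at their own pace and stop on an object; "squeeze" is the grip in N (left out, the last holds). Time passes only in rows, so rows that repeat a pose let the fingers close. It gives the time, the measured TCP pose, the force, the opening and the grip force at its end, in the units of the state.
- manip.get_state(): the state, without advancing time (a new reading comes with each control period).
- manip.get_image(name): name is "side" or "top"; returns the picture (480x640x3 uint8, red, green, blue); there is no depth.
- manip.camera_params(name): a dict with "fx", "fy", "cx", "cy" (pixels), "R" (3x3) and "t" (3): a world point X has camera coordinates R X + t. Camera axes: x right, y down, z forward; pixel columns grow to the right and rows downward; lengths in m; the calibration is good to about 2 mm. A picture is of the moment at which its call begins. camera_params takes no time and is no camera call.
- manip.sign_off(): hands the job in; it is judged then, once.
The state is a dict: "clock": time; "qpos": joint angles; "qd": joint speeds; "effort": joint torques, N m; "position": TCP position; "ee_rot": TCP orientation; "contact_force": force on the tool from outside, world axes, zero at the start; "moment": the same for the moment, N m; "width": finger opening in m; "gripper_force": force on a finger pad.
Only numpy, scipy, OpenCV 4.12 (cv2) and the standard library are available. Lean on these libraries where they do the work, as an engineer would, in place of code of your own. Each camera call takes 0.05 s, during which the arm holds its last target. There are 200 camera calls.

## Working session

There is one attempt and no reset: what is moved stays moved. The work goes in short steps, Python scripts to look and compute and a tool call to move; the robot and the scene stay as the last step left them, time stands still between calls to the robot, and variables do not carry over. Pictures are saved under pics/ and viewed, at most 10 in all, crops included, and the job is handed in when it is done.

Besides the shell and the picture viewer there is one more tool, called in YAML: its name, and indented under it one key for each argument. move_arm: Moves the arm, as the interface text tells. Scaled input: -1 to 1 covers 80 cm each way for a shift and 120 degrees each way for a turn. Its arguments: {"type":"object","properties":{"deltas":{"type":"array","items":{"type":"array","items":{"type":"array","items":{"type":"number","minimum":-1,"maximum":1}}}},"squeeze":{"type":"number"}},"required":["deltas"]}

```bash
mkdir -p pics
python3 - <<'E'
from rig import manip
import cv2,numpy as np
for n in("top","side"):
    im=manip.get_image(n); cv2.imwrite(f"pics/{n}0.png",im[:,:,::-1])
    p=manip.camera_params(n); print(n,{k:np.round(np.array(v),4).tolist() for k,v in p.items()})
s=manip.get_state(); print(s)
E
```

```text
top {'fx': 433.0114, 'fy': 433.0114, 'cx': 318.54, 'cy': 234.5573, 'R': [[-0.0189, -0.9995, -0.0249], [-0.9831, 0.0231, -0.1818], [0.1823, 0.021, -0.983]], 't': [0.015, 0.5975, 0.8433]}
side {'fx': 574.6731, 'fy': 574.6731, 'cx': 325.6658, 'cy': 233.7615, 'R': [[-0.7148, -0.6991, -0.0176], [-0.3917, 0.4211, -0.8181], [0.5793, -0.5778, -0.5749]], 't': [0.4219, 0.2889, 0.8645]}
{'clock': 0.1, 'qpos': array([-1.25497277e+00,  2.76549626e-01,  1.50602030e+00, -2.98253667e-06,
        1.36071623e+00, -1.21009472e-01]), 'qd': array([ 0.00140641, -0.00061588, -0.00195771,  0.00054512, -0.00095612,
        0.00200821]), 'effort': array([ 1.57617269e-03, -4.17701268e+01, -2.46403974e+01, -8.59027818e-05,
        5.86097201e-03, -3.93262127e-06]), 'position': array([ 0.24310917, -0.52056202,  0.23851053]), 'ee_rot': array([-8.42592752e-04,  9.76241372e-01,  2.16684256e-01, -8.38001962e-05]), 'contact_force': array([-0.25655496, -0.28691025,  0.80531663]), 'moment': array([-0.01714019, -0.01389581,  0.01789246]), 'gripper_force': 0.0, 'width': 0.08551887672091409}
```

View pics/top0.png

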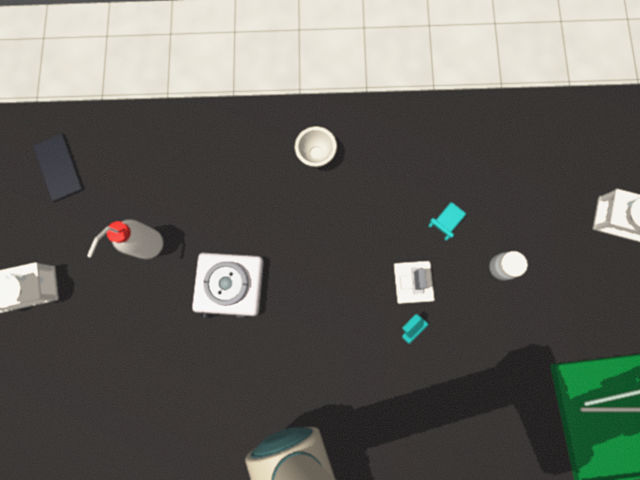

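View pics/side0.png

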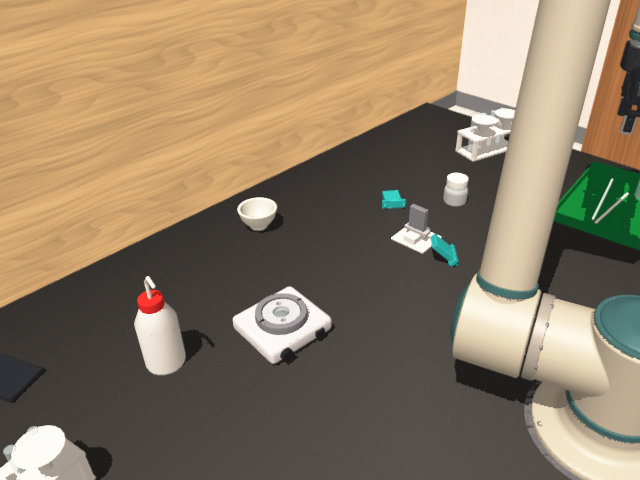

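Candidates in the top view: a grey block on the white stand (420,280), and turquoise ones lying at (449,220) and (415,328). The grey upright one on the stand fits the description. I'll check it in an enlarged crop, with the lamp collar at (226,284) alongside.

```bash
cat > h.py <<'E'
from rig import manip
import cv2,numpy as np
def cam(n):
    p=manip.camera_params(n); return p['fx'],p['fy'],p['cx'],p['cy'],np.array(p['R']),np.array(p['t'])
def px2w(n,u,v,z):
    fx,fy,cx,cy,R,t=cam(n); d=R.T@np.array([(u-cx)/fx,(v-cy)/fy,1]); c=-R.T@t
    return c+d*(z-c[2])/d[2]
def w2px(n,X):
    fx,fy,cx,cy,R,t=cam(n); c=R@np.array(X)+t; return np.array([fx*c[0]/c[2]+cx,fy*c[1]/c[2]+cy])
E
python3 - <<'E'
from h import *
t=cv2.imread('pics/top0.png'); s=cv2.imread('pics/side0.png')
c=lambda im,x,y,w,k:cv2.resize(im[y:y+w,x:x+w],None,fx=k,fy=k,interpolation=cv2.INTER_CUBIC)
a=c(t,385,250,60,6)[:300,:360]; 
A=cv2.resize(t[252:312,385:445],(380,300)[:1]+(380,),interpolation=cv2.INTER_CUBIC)
B=cv2.resize(t[245:325,187:267],(400,400),interpolation=cv2.INTER_CUBIC)
C=cv2.resize(s[195:265,380:470],(380,296)[:1]+(200,)) 
A=cv2.resize(t[255:310,388:443],(400,400),interpolation=cv2.INTER_CUBIC)
cv2.imwrite('pics/crop1.png',np.hstack([A,B]))
E
```

```text
(no output)
```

View pics/crop1.png

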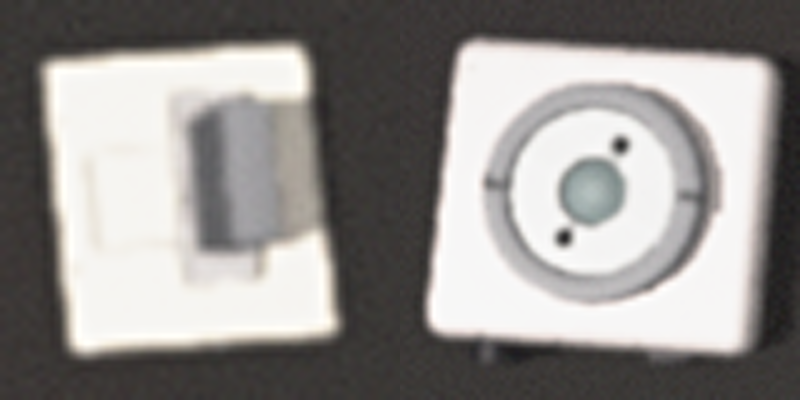

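The grey spanner (top face at about px (423,279)) stands on the white stand, with its bar across the rail, so it is the one meant. On the lamp the ring holes are at about px (231,274) and (220,293), and the marks at (206,282) and (245,284).

Run:
```python
from h import *
np.set_printoptions(precision=4,suppress=True)
k=400/55; L=lambda x,y,z:px2w('top',388+(x+.5)/k-.5,255+(y+.5)/k-.5,z)
Rr=lambda x,y,z:px2w('top',187+(x-400+.5)/5-.5,245+(y+.5)/5-.5,z)
print('cam',-cam('top')[4].T@cam('top')[5])
c=np.array([L(*p,.006) for p in((42,62),(305,45),(340,333),(72,352))]);print('stand',c.mean(0),c,np.linalg.norm(np.diff(c,axis=0),axis=1))
for a,b in((0,3),(1,2)): d=c[a]-c[b];print('x yaw',np.arctan2(d[1],d[0]))
for a,b in((0,1),(3,2)): d=c[a]-c[b];print('y yaw',np.arctan2(-d[0],d[1]))
g=np.array([L(*p,.08) for p in((238,98),(272,96),(276,243),(233,248))]);print('grip',g.mean(0),g)
b=np.array([L(*p,.028) for p in((170,92),(185,275),(262,280))]);print('bar',b,(b[0]+b[2])/2)
H=np.array([Rr(*p,.048) for p in((620,145),(564,238))]);d=H[0]-H[1];print('holes',H,H.mean(0),np.linalg.norm(d),np.arctan2(d[1],d[0]))
M=np.array([Rr(*p,.052) for p in((495,184),(692,196))]);d=M[0]-M[1];print('marks',M.mean(0),np.linalg.norm(d),np.arctan2(d[1],d[0]))
q=np.array([Rr(*p,.036) for p in((462,42),(775,58),(752,350),(430,335))]);print('lamp',q.mean(0),np.linalg.norm(np.diff(q,axis=0),axis=1))
print('lens',Rr(592,190,.048))
for n,p in(('bottle base',(140,243)),('jar',(509,265)),('mortar',(316,150))):print(n,px2w('top',*p,.05 if n!='jar' else .065))
```

```text
cam [ 0.434  -0.0165  0.938 ]
stand [ 0.4998 -0.1977  0.006 ] [[ 0.5405 -0.1565  0.006 ]
 [ 0.5438 -0.2342  0.006 ]
 [ 0.4594 -0.2389  0.006 ]
 [ 0.4555 -0.161   0.006 ]] [0.0778 0.0845 0.078 ]
x yaw 0.052231565933786
x yaw 0.05474213459265466
y yaw 0.04316369719417772
y yaw 0.050517589375436316
grip [ 0.5012 -0.2012  0.08  ] [[ 0.521  -0.1979  0.08  ]
 [ 0.5214 -0.2071  0.08  ]
 [ 0.4817 -0.2057  0.08  ]
 [ 0.4806 -0.1941  0.08  ]]
bar [[ 0.5285 -0.1895  0.028 ]
 [ 0.4761 -0.1908  0.028 ]
 [ 0.4742 -0.2125  0.028 ]] [ 0.5013 -0.201   0.028 ]
holes [[0.5212 0.1859 0.048 ]
 [0.4835 0.2083 0.048 ]] [0.5023 0.1971 0.048 ] 0.043870730632103686 -0.5361055777624489
marks [0.5026 0.1956 0.052 ] 0.08160341060868537 1.4899565326838107
lamp [0.5018 0.1947 0.036 ] [0.1334 0.1212 0.1339]
lens [0.5029 0.1971 0.048 ]
bottle base [0.5894 0.3779 0.05  ]
jar [ 0.5249 -0.3781  0.065 ]
mortar [0.7848 0.0045 0.05  ]
```

move_arm:
  deltas:
    - [[0.461,-0.226,0.08,-1,-1],[0.461,-0.226,0.08,-1,-1],[0.461,-0.226,0.08,-1,-1],[0.461,-0.226,0.08,-1,-1],[0.461,-0.226,0.08,-1,-1],[0.461,-0.226,0.08,-1,-1],[0.461,-0.226,0.08,-1,-1],[0.461,-0.226,0.08,-1,-1],[0.461,-0.226,0.08,-1,-1],[0.461,-0.226,0.08,-1,-1],[0.461,-0.226,0.08,-1,-1],[0.461,-0.226,0.08,-1,-1]]
  squeeze: 50

```text
clock: 1.3
position: [0.5008, -0.2006, 0.1747]
ee_rot: [-0.001, 0.434, 0.901, -0.0]
contact_force: [-0.6, 0.6, 0.7]
width: 0.0856
gripper_force: 0.0
```

```bash
cat >> h.py <<'E'
def yaw():
    w,x,y,z=manip.get_state()['ee_rot']; return 2*np.arctan2(y,x)
def togo(x,y,z,a):
    s=manip.get_state(); d=np.array([x,y,z])-s['position']; t=yaw(); c,n=np.cos(t),np.sin(t)
    tw=-(a-t+np.pi)%(2*np.pi)
    tw=((t-a)+np.pi)%(2*np.pi)-np.pi
    print('t',round(s['clock'],2),'pos',s['position'].round(4),'yaw',round(t,4),'q6',round(s['qpos'][5],2),'F',s['contact_force'].round(1),'w',round(s['width'],4),'gf',round(s['gripper_force'],1))
    print('row',np.round([(d[0]*c+d[1]*n)/.8,(d[0]*n-d[1]*c)/.8,-d[2]/.8,tw/np.radians(120)],4))
E
python3 -c "
from h import *
togo(.501,-.201,.12,np.pi-.02)"
```

```text
t 1.3 pos [ 0.5008 -0.2006  0.1747] yaw 2.244 q6 -1.18 F [-0.6  0.6  0.7] w 0.0856 gf 0.0
row [-5.00e-04 -2.00e-04  6.84e-02 -4.19e-01]
```

move_arm:
  deltas:
    - [[0,0,0.068,-0.419,-1],[0,0,0.068,-0.419,-1],[0,0,0.068,-0.419,-1],[0,0,0.068,-0.419,-1],[0,0,0.068,-0.419,-1],[0,0,0.068,-0.419,-1],[0,0,0.068,-0.419,-1],[0,0,0.068,-0.419,-1],[0,0,0.068,-0.419,-1]]

```text
clock: 2.2
position: [0.5008, -0.2012, 0.1208]
ee_rot: [-0.0, 0.015, 1.0, 0.0]
contact_force: [-0.6, 0.4, 0.3]
width: 0.0857
gripper_force: 0.0
```

```bash
python3 -c "
from h import *
togo(.501,-.201,.047,np.pi-.02)
im=manip.get_image('side'); cv2.imwrite('pics/s1.png',cv2.resize(im[150:300,340:540,::-1],(800,600),interpolation=cv2.INTER_CUBIC))"
```

```text
t 2.2 pos [ 0.5008 -0.2012  0.1208] yaw 3.1125 q6 -2.05 F [-0.6  0.4  0.3] w 0.0857 gf 0.0
row [-0.0002  0.0002  0.0922 -0.0043]
```

View pics/s1.png

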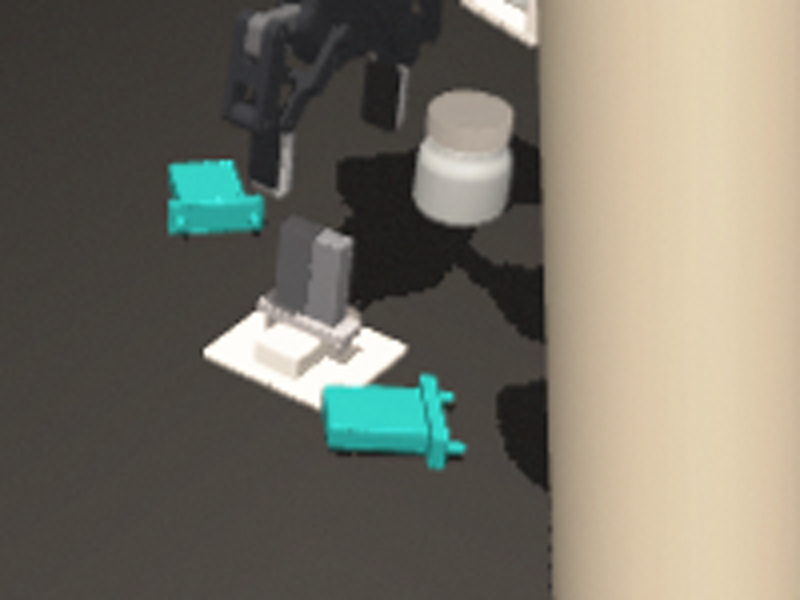

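The spanner's grip (crop px (315,270)) stands upright on the rail, and the open jaws straddle it from above. Descending, then closing.

move_arm:
  deltas:
    - [[0,0,0.05,0,-1],[0,0,0.0915,0,-1],[0,0,0.0915,0,-1],[0,0,0.0915,0,-1],[0,0,0.0915,0,1],[0,0,0.0915,0,1],[0,0,0.0915,0,1],[0,0,0.0915,0,1],[0,0,0.0915,0,1],[0,0,0.0915,0,1],[0,0,0.0915,0,1],[0,0,0.0915,0,1]]
  squeeze: 60

```text
clock: 3.45
position: [0.5013, -0.2014, 0.0483]
ee_rot: [0.0, 0.014, 1.0, -0.0]
contact_force: [-0.5, -0.1, 5.8]
width: 0.0135
gripper_force: 58.8
```

```bash
python3 -c "
from h import *
print(w2px('side',(.501,-.201,.08)))
togo(.501,-.201,.15,np.pi-.02)"
```

```text
[420.8606675  206.82588636]
t 3.45 pos [ 0.5013 -0.2014  0.0483] yaw 3.1143 q6 -2.05 F [-0.5 -0.1  5.8] w 0.0135 gf 58.8
row [ 0.0004  0.0005 -0.1271 -0.0035]
```

move_arm:
  deltas:
    - [[0,0,-0.03,0,1],[0,0,-0.08,0,1],[0,0,-0.13,0,1],[0.0012,0.05,-0.14,0.02,1],[0.0024,0.1,-0.14,0.05,1],[0.004,0.15,-0.14,0.08,1],[0.005,0.2,-0.14,0.1,1],[0.006,0.25,-0.14,0.13,1],[0.0075,0.3,-0.14,0.16,1],[0.0085,0.35,-0.14,0.18,1],[0.01,0.4,-0.14,0.21,1],[0.011,0.45,-0.14,0.243,1]]

```text
clock: 4.65
position: [0.5012, 0.1604, 0.1591]
ee_rot: [-0.0, 0.266, 0.964, -0.0]
contact_force: [0.7, -0.3, -0.8]
width: 0.0131
gripper_force: 58.7
```

```bash
python3 -c "
from h import *
togo(.5025,.197,.115,2.606)"
```

```text
t 4.65 pos [0.5012 0.1604 0.1591] yaw 2.6027 q6 -0.85 F [ 0.7 -0.3 -0.8] w 0.0131 gf 58.7
row [ 0.0221  0.0401  0.0551 -0.0016]
```

move_arm:
  deltas:
    - [[0.022,0.04,0.03,-0.0016,1],[0.022,0.04,0.0676,-0.0016,1],[0.022,0.04,0.0676,-0.0016,1],[0.022,0.04,0.0676,-0.0016,1]]

```text
clock: 5.05
position: [0.5024, 0.195, 0.105]
ee_rot: [-0.001, 0.263, 0.965, -0.001]
contact_force: [0.3, 0.6, -0.9]
width: 0.0132
gripper_force: 58.9
```

```bash
python3 -c "
from h import *
togo(.5025,.197,.0763,2.606)
im=manip.get_image('side'); cv2.imwrite('pics/s2.png',cv2.resize(im[250:370,210:370,::-1],(800,600),interpolation=cv2.INTER_CUBIC))
for a in(0,22,-22): 
  d=a*np.array([np.cos(2.606),np.sin(2.606)])/1000
  for z in(.048,.0667):print(a,z,(w2px('side',(.5025+d[0],.197+d[1],z))-[210,250])*5)"
```

```text
t 5.05 pos [0.5024 0.195  0.105 ] yaw 2.6089 q6 -0.8 F [ 0.3  0.6 -0.9] w 0.0132 gf 58.9
row [0.0012 0.0022 0.0359 0.0014]
0 0.048 [363.42194227 303.48055227]
0 0.0667 [360.17743181 263.79731856]
22 0.048 [376.01513463 345.20946235]
22 0.0667 [372.85051091 305.27895813]
-22 0.048 [351.25472739 263.16316481]
-22 0.0667 [347.93754651 223.73361291]
```

View pics/s2.png

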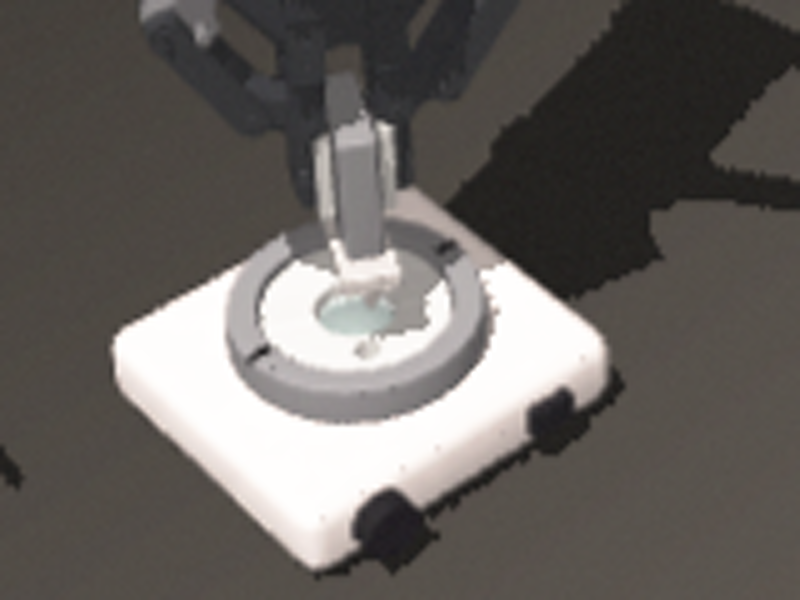

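The side crop shows a pin tip at (378,300), where I predicted it, and the visible hole at (367,347). The collar marks are at (258,354) and (445,246). I'll cross-check the ring centre.

```bash
python3 -c "
from h import *
S=lambda x,y,z:px2w('side',210+(x+.5)/5-.5,250+(y+.5)/5-.5,z)
m=[S(258,354,.052),S(445,246,.052)];print((m[0]+m[1])/2,np.linalg.norm(m[0]-m[1]),np.arctan2(*(m[0]-m[1])[1::-1]))
print('hole',S(367,347,.048))
# inner collar ellipse fit at rim: outer collar pixel extremes
t=cv2.imread('pics/top0.png'); B=cv2.resize(t[245:325,187:267],None,fx=5,fy=5,interpolation=cv2.INTER_CUBIC)
hsv=cv2.cvtColor(B,cv2.COLOR_BGR2GRAY)
mask=((hsv>195)).astype(np.uint8)
n,l,st,c=cv2.connectedComponentsWithStats(mask)
i=l[160,150]; 
print(st[i],c[i])
cn,_=cv2.findContours((l==i).astype(np.uint8),cv2.RETR_EXTERNAL,cv2.CHAIN_APPROX_NONE)
e=cv2.fitEllipse(max(cn,key=len));print(e,px2w('top',187+(e[0][0]+.5)/5-.5,245+(e[0][1]+.5)/5-.5,.05))
lens=B[150:230,150:235].astype(int); k=(lens[...,1]-lens[...,2]>12);ys,xs=np.nonzero(k);print('lens',k.sum(),px2w('top',187+(xs.mean()+150.5)/5-.5,245+(ys.mean()+150.5)/5-.5,.046))
"
```

```text
[0.50470026 0.20032084 0.052     ] 0.08276849852042013 1.4925261367325948
hole [0.48644512 0.21078406 0.048     ]
[  111   109   166   166 17176] [194.31520727 191.58459478]
((193.760986328125, 191.45208740234375), (162.64505004882812, 167.53770446777344), 41.949302673339844) [0.50210641 0.1959     0.05      ]
lens 873 [0.50141963 0.19820914 0.046     ]
```

```bash
python3 -c "
from h import *
manip.get_image('top')
togo(.504,.199,.091,2.606)"
```

```text
t 5.15 pos [0.5041 0.1949 0.1067] yaw 2.6078 q6 -0.8 F [-0.4 -0.5 -0.4] w 0.0136 gf 58.9
row [0.0027 0.0043 0.0196 0.0008]
```

move_arm:
  deltas:
    - [[0.0025,0.0042,0.0175,0,1],[0.0025,0.0042,0.0175,0,1],[0.0025,0.0042,0.0175,0,1],[0.0025,0.0042,0.0175,0,1]]

```text
clock: 5.55
position: [0.5039, 0.199, 0.0927]
ee_rot: [0.001, 0.264, 0.965, 0.0]
contact_force: [0.1, 0.9, -1.4]
width: 0.0131
gripper_force: 59.0
```

```bash
python3 -c "
from h import *
P=[]
for i in range(8):
  im=manip.get_image('side'); P.append(manip.get_state()['position'])
print(np.round(P,4),np.mean(P,0).round(4))
togo(.504,.199,.0763,2.606)
cv2.imwrite('pics/s3.png',cv2.resize(im[285:345,245:325,::-1],(800,600),interpolation=cv2.INTER_CUBIC))
p=np.mean(P,0)
for a in(22,-22):
  d=a*np.array([np.cos(2.606),np.sin(2.606)])/1000
  print(a,(w2px('side',(p[0]+d[0],p[1]+d[1],p[2]-.0383))-[244.5,284.5])*10)"
```

```text
[[0.5038 0.1991 0.0926]
 [0.5037 0.1991 0.0924]
 [0.5036 0.1992 0.0923]
 [0.5034 0.1992 0.0921]
 [0.5033 0.1992 0.0919]
 [0.5033 0.1993 0.0918]
 [0.5032 0.1993 0.0917]
 [0.5032 0.1993 0.0917]] [0.5034 0.1992 0.0921]
t 5.95 pos [0.5032 0.1993 0.0917] yaw 2.6088 q6 -0.79 F [ 1.1 -0.1 -1.8] w 0.0133 gf 59.0
row [-0.0011  0.0002  0.0192  0.0014]
22 [391.94237418 324.84056934]
-22 [342.73876227 160.8000771 ]
```

View pics/s3.png

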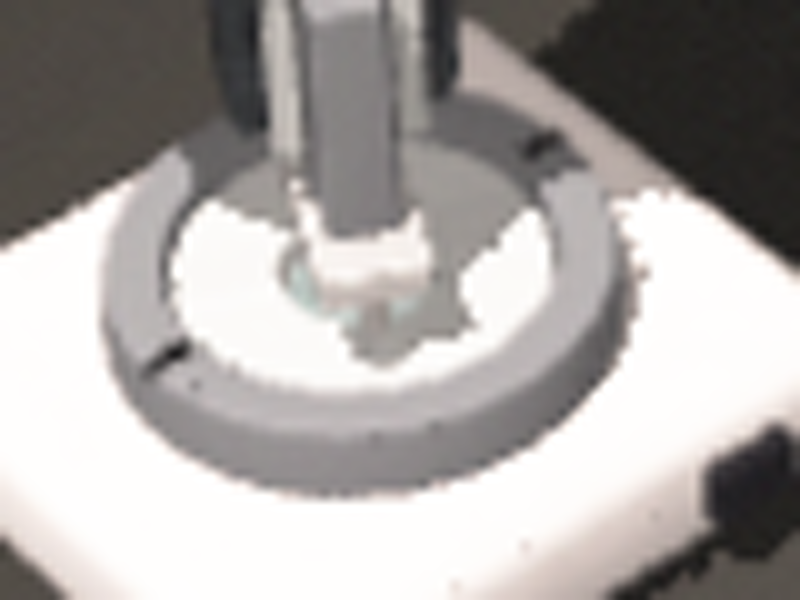

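In this crop the near pin is at (380,312) and its shadow covers the hole at about (385,344). That is where the pin should land when lowered, so I'm going down gently.

move_arm:
  deltas:
    - [[0,0,0.004,0,1],[0,0,0.007,0,1],[0,0,0.01,0,1],[0,0,0.013,0,1],[0,0,0.016,0,1],[0,0,0.019,0,1],[0,0,0.019,0,1],[0,0,0.019,0,1]]

```text
clock: 6.75
position: [0.5032, 0.1993, 0.0764]
ee_rot: [0.0, 0.263, 0.965, 0.0]
contact_force: [0.1, -0.1, -1.0]
width: 0.0131
gripper_force: 59.0
```

```bash
python3 -c "
from h import *
togo(.5033,.199,.0753,2.606);print(manip.get_state()['moment'])"
```

```text
t 6.75 pos [0.5032 0.1993 0.0764] yaw 2.6087 q6 -0.79 F [ 0.1 -0.1 -1. ] w 0.0131 gf 59.0
row [-0.0003 -0.0003  0.0013  0.0013]
[ 0.00243093  0.03214991 -0.04045246]
```

move_arm:
  deltas:
    - [[0,0,0.001,0,1],[0,0,0.002,0,1],[0,0,0.002,0,1],[0,0,0.002,0,1]]

```text
clock: 7.15
position: [0.5033, 0.1993, 0.0762]
ee_rot: [0.0, 0.263, 0.965, 0.0]
contact_force: [-2.3, -0.5, 8.9]
width: 0.013
gripper_force: 60.6
```

move_arm:
  deltas:
    - [[0,0,0,0.05,1],[0,0,0,0.1,1],[0,0,0,0.15,1],[0,0,0,0.2,1],[0,0,0,0.25,1],[0,0,0,0.3,1],[0,0,0,0.35,1],[0,0,0,0.4,1],[0,0,0,0.45,1],[0,0,0,0.49,1],[0,0,0,0.52,1],[0,0,0,0.52,1]]

```text
clock: 8.35
position: [0.5041, 0.1988, 0.0762]
ee_rot: [0.001, 0.725, 0.689, 0.001]
contact_force: [0.0, -1.8, 8.2]
width: 0.0131
gripper_force: 60.3
```

```bash
python3 -c "
from h import *
togo(.5033,.199,.0763,1.4);print(manip.get_state()['moment'])"
```

```text
t 8.35 pos [0.5041 0.1988 0.0762] yaw 1.5192 q6 0.3 F [ 0.  -1.8  8.2] w 0.0131 gf 60.3
row [ 0.0002 -0.001  -0.0001  0.0569]
[-0.45905747  0.20009464 -0.05662815]
```

move_arm:
  deltas:
    - [[0,0,0,0.02,1],[0,0,0,0.04,1],[0,0,0,0.05,1],[0,0,0,0.05,1],[0,0,0,0.05,1]]

```text
clock: 8.85
position: [0.5042, 0.1988, 0.0762]
ee_rot: [0.001, 0.76, 0.65, 0.001]
contact_force: [-1.2, -2.3, 8.3]
width: 0.0129
gripper_force: 60.2
```

```bash
python3 -c "
from h import *
togo(.5033,.199,.0763,1.4);print(manip.get_state()['moment'])"
```

```text
t 8.85 pos [0.5042 0.1988 0.0762] yaw 1.4156 q6 0.4 F [-1.2 -2.3  8.3] w 0.0129 gf 60.2
row [ 0.0001 -0.0011 -0.0001  0.0074]
[-0.42184811  0.21821751 -0.03644584]
```

move_arm:
  deltas:
    - [[0,0,0,0.02,1],[0,0,0,0.04,1],[0,0,0,0.05,1],[0,0,0,0.05,1],[0,0,0,0.05,1]]

```text
clock: 9.35
position: [0.5037, 0.1989, 0.0762]
ee_rot: [0.001, 0.791, 0.612, 0.0]
contact_force: [-1.4, 0.3, 9.3]
width: 0.0135
gripper_force: 68.2
```

```bash
python3 -c "
from h import *
togo(.5033,.199,.0763,1.4);print(manip.get_state()['moment'])"
```

```text
t 9.35 pos [0.5037 0.1989 0.0762] yaw 1.3161 q6 0.51 F [-1.4  0.3  9.3] w 0.0135 gf 68.2
row [-0.     -0.0005 -0.0001 -0.0401]
[-0.15901196  0.35827365  1.40906836]
```

Mz has jumped to 1.4 N m, so the ring is on its hard stop. I'll relieve the torque within the pin backlash, then lift straight up.

move_arm:
  deltas:
    - [[0,0,0,-0.02,1],[0,0,0,-0.045,1],[0,0,0,-0.06,1],[0,0,-0.005,-0.06,1],[0,0,-0.012,-0.06,1],[0,0,-0.02,-0.06,1],[0,0,-0.04,-0.06,1],[0,0,-0.08,-0.06,1],[0,0,-0.12,-0.06,1]]

```text
clock: 10.25
position: [0.5026, 0.1992, 0.1714]
ee_rot: [-0.0, 0.753, 0.658, -0.001]
contact_force: [1.0, -0.3, -1.5]
width: 0.0135
gripper_force: 58.8
```

```bash
python3 -c "
from h import *
im=manip.get_image('side')
togo(.5013,-.2014,.16,3.114)
cv2.imwrite('pics/s4.png',cv2.resize(im[210:360,200:400,::-1],(800,600),interpolation=cv2.INTER_CUBIC))"
```

```text
t 10.3 pos [0.5061 0.2002 0.1774] yaw 1.4358 q6 0.38 F [1.9 0.3 2.8] w 0.0132 gf 59.1
row [-0.4982  0.0616  0.0217 -0.8013]
```

View pics/s4.png

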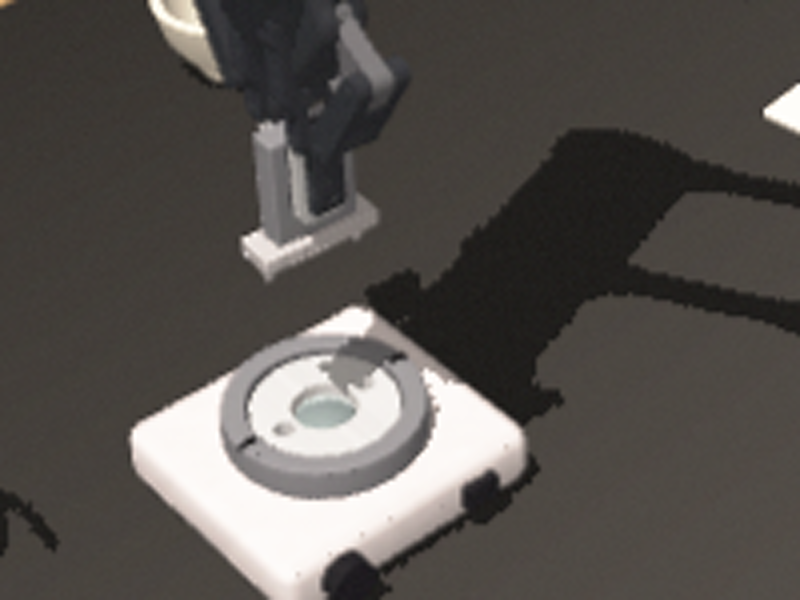

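The ring's holes (284,430) and (368,384) line up with the marks (247,444) and (397,357), so it is home. The spanner is firmly held and upright; now back to the stand.

move_arm:
  deltas:
    - [[-0.04,0.006,0.01,-0.07,1],[-0.09,0.012,0.01,-0.14,1],[-0.14,0.018,0.01,-0.21,1],[-0.19,0.024,0.01,-0.28,1],[-0.24,0.03,0.01,-0.35,1],[-0.29,0.036,0.01,-0.42,1],[-0.34,0.042,0.01,-0.49,1],[-0.39,0.048,0.01,-0.56,1],[-0.43,0.054,0.01,-0.63,1],[-0.47,0.06,0.01,-0.7,1],[-0.498,0.0616,0.01,-0.77,1],[-0.498,0.0616,0.01,-0.823,1]]

```text
clock: 11.5
position: [0.4986, -0.2055, 0.1629]
ee_rot: [0.0, -0.01, 1.0, -0.001]
contact_force: [0.2, 1.2, -1.2]
width: 0.0132
gripper_force: 59.0
```

```bash
python3 -c "
from h import *
manip.get_image('top');manip.get_image('top')
togo(.5008,-.2,.075,3.16)"
```

```text
t 11.6 pos [ 0.4982 -0.2029  0.1627] yaw 3.1575 q6 -2.1 F [-0.7  0.3 -1. ] w 0.0135 gf 59.0
row [-0.0033  0.0036  0.1097 -0.0012]
```

move_arm:
  deltas:
    - [[-0.0033,0.0036,0.04,-0.001,1],[-0.0033,0.0036,0.08,-0.001,1],[-0.0033,0.0036,0.109,-0.001,1],[-0.0033,0.0036,0.109,-0.001,1],[-0.0033,0.0036,0.109,-0.001,1]]

```text
clock: 12.1
position: [0.5012, -0.1988, 0.0759]
ee_rot: [-0.0, -0.01, 1.0, 0.0]
contact_force: [0.5, 0.1, -0.6]
width: 0.0133
gripper_force: 59.0
```

```bash
python3 -c "
from h import *
im=manip.get_image('side')
togo(.5008,-.2,.0485,3.16)
cv2.imwrite('pics/s5.png',cv2.resize(im[180:270,370:490,::-1],(800,600),interpolation=cv2.INTER_CUBIC))"
```

```text
t 12.15 pos [ 0.5019 -0.1993  0.0767] yaw 3.1609 q6 -2.1 F [ 0.  -0.6 -0.2] w 0.0134 gf 59.0
row [ 0.0014 -0.0009  0.0353  0.0004]
```

View pics/s5.png

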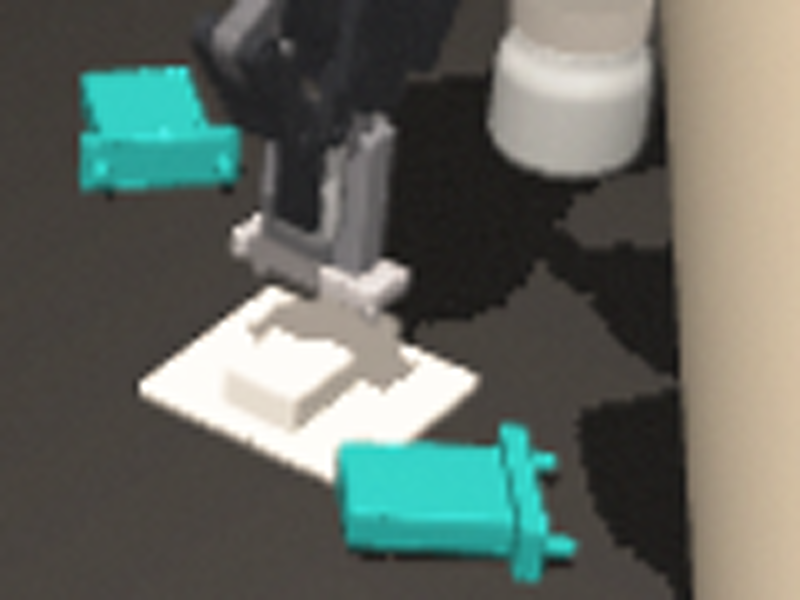

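The spanner is upright, with its bar (240–405, 235–290) level across the rail and the pins clear on either side. Lowering.

move_arm:
  deltas:
    - [[0.0007,-0.0005,0.008,0,1],[0.0007,-0.0005,0.016,0,1],[0.0007,-0.0005,0.022,0,1],[0.0007,-0.0005,0.027,0,1],[0.0007,-0.0005,0.031,0,1],[0.0007,-0.0005,0.034,0,1],[0.0007,-0.0005,0.0345,0,1],[0.0007,-0.0005,0.0345,0,1]]

```text
clock: 12.95
position: [0.5004, -0.1996, 0.0483]
ee_rot: [-0.0, -0.01, 1.0, -0.0]
contact_force: [-1.0, 0.4, 1.7]
width: 0.0132
gripper_force: 59.5
```

move_arm:
  deltas:
    - [[0,0,0.0007,0,1],[0,0,0.0007,0,1],[0,0,0.0007,0,0.6],[0,0,0.0007,0,0.3],[0,0,0.0007,0,0],[0,0,0.0007,0,-0.3],[0,0,0.0007,0,-0.3],[0,0,0.0007,0,-0.3]]

```text
clock: 13.75
position: [0.5005, -0.1996, 0.0474]
ee_rot: [-0.0, -0.01, 1.0, -0.0]
contact_force: [0.1, -0.1, -0.8]
width: 0.0554
gripper_force: 0.0
```

move_arm:
  deltas:
    - [[0,0,-0.01,0,-0.3],[0,0,-0.04,0,-0.3],[0,0,-0.08,0,-0.3],[0,0,-0.12,0,-0.3],[0,0,-0.16,0,-0.3],[-0.05,0,-0.2,0,-0.3],[0.1,0,-0.2,0,-0.3],[0.15,0,-0.2,0,-0.3],[0.2,0,-0.2,0,-0.3],[0.2,0,-0.2,0,-0.3]]

```text
clock: 14.75
position: [0.3387, -0.2025, 0.2078]
ee_rot: [0.0, -0.011, 1.0, -0.0]
contact_force: [0.1, -0.9, 0.5]
width: 0.0555
gripper_force: 0.0
```

```bash
python3 -c "
from h import *
im=manip.get_image('top');im2=manip.get_image('side')
togo(.5008,-.2,.0485,3.16)
A=cv2.resize(im[250:325,385:460,::-1],(400,400),interpolation=cv2.INTER_CUBIC);B=cv2.resize(im2[190:265,375:450,::-1],(400,400),interpolation=cv2.INTER_CUBIC)
cv2.imwrite('pics/e.png',np.hstack([A,B]))
print((w2px('side',(.5008,-.2,.08))-[374.5,189.5])*5.33,(w2px('top',(.5008,-.2,.08))-[384.5,249.5])*5.33)"
```

```text
t 14.85 pos [ 0.3346 -0.2008  0.2074] yaw 3.1587 q6 -2.3 F [-0.  -0.3  0.5] w 0.0554 gf 0.0
row [-0.2078 -0.0026  0.1987 -0.0006]
[245.9983197   93.51526057] [199.79182881 153.39523553]
```

View pics/e.png

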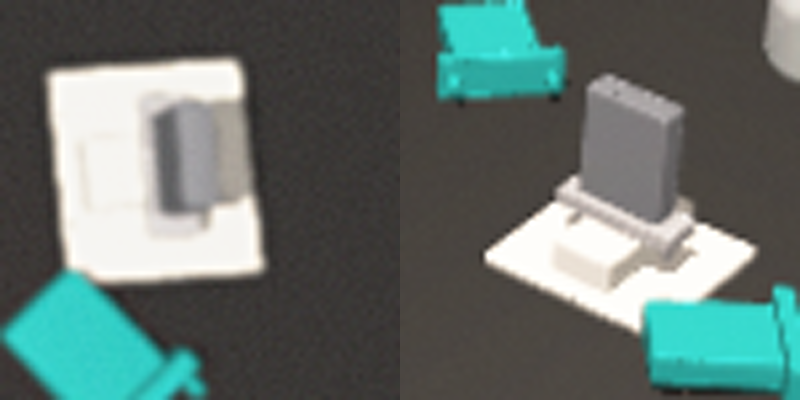

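The spanner stands upright on the rail (top-face centre at crop (198,155) and (635,97)), with a pin on either side. The gripper is clear.

```bash
python3 -c "
from rig import manip
print(manip.sign_off())"
```

```text
the job is handed in; nothing more can be done
None
```

The ring is turned home against its stop, the spanner is back upright on its stand and released, and the job was handed in at about 15 s; the sign-off gave no verdict.

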